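# Spin the casting machine's arm to check that it runs free

### The job

Before the centrifugal casting machine is used, check by hand that its arm runs free: push the crucible block sideways, either way round, and let go, so that the arm swings on by itself and is still turning, untouched, when it has gone at least one full turn from where it stood. Do not touch the engraver's turntable beside it, and leave the machine with your hand clear of it.

Things in the scene. Friction and masses are not known exactly. Their poses are not given: they have to be found in the camera images.
- caster_arm (a joint): Turn of the casting machine's arm about its vertical bearing, rad, anticlockwise from above positive, no end stop; starts within 0.3 of zero and counts on past each full turn. The arm (0.7 to 1 kg) turns very easily: let go at 2 rad/s it coasts more than one and a half turns.
- crucible_top (a point): Centre of the top of the crucible block: cream, dark round mouth on top, standing on one end of the steel arm, 110 mm from the arm's axis, turning with it. 50 mm along the arm, 44 across, 68 tall; top 152 mm above the bench. The rest of the arm, with dark counterweight discs at its other end, stays below 103 mm: a fingertip 110 to 140 mm above the bench meets only the block.
- caster_hub (a point): Top of the arm's hub nut, on the vertical bearing axis at the middle of the casting machine, 102 mm above the bench. The machine is a round grey base fixed to the bench, with an aluminium guard rim 330 mm in diameter and 45 mm high; the arm turns above the rim and reaches 140 mm from the axis.
- turntable: Not to be touched: engraver's turntable, fixed to the bench beside the machine, to its left or right: a plywood disc 144 mm in diameter, top 31 mm above the bench, on a dark steel foot, with two small wooden stops and a brass ring on a stub in the middle (up to 50 mm high). The disc turns easily. Origin: centre of its underside, on the bench.

How it is judged:
By the outcome, as a careful person would: the job done as asked, in the order asked, and still so for the second after the job is handed in, with the robot touching nothing.
It also fails if it takes over 32 s, if anything falls off the work surface, if the arm or the gripper's body presses on something with over 40 N, if the wrist force passes 120 N, or if a joint passes its speed limit or range.

### The arm

A 6-joint arm with a two-finger parallel gripper is mounted at the origin on the work surface. World frame = base frame: x ahead of the robot, y to its left, z up, the work surface at z = 0. Lengths are in m, angles in rad, forces in N, time in s.
With the tool pointing down it reaches from about 0.3 to 0.875 m from the base axis. Payload 4.2 kg.
Tool frame: the origin (TCP) lies between the finger pads; the fingertips stand 11 mm ahead of it and the grasp point (between the pads) lies 8 mm behind it; z points along the fingers, y is the line along which they close (so a half turn about z gives the same grasp; the last joint's range is limited). The gripper opens to 85 mm and grips with 20 to 120 N. Pads are 22 mm wide; open, the fingers measure 114 mm over their backs; the gripper's body (76 mm by 85 mm) begins 54 mm behind the grasp point. The pads swing forward as they close: fully open they stand 13 mm farther back than shut.
Start: joints at [1.329, 0.32, 1.565, -0, 1.257, -0.02], TCP at [0.126, 0.561, 0.219] pointing down, gripper open.
Joint ranges: [-3.11, 3.11], [-0.84, 2.01], [0.21, 2.61], [-1.34, 4.49], [0.05, 2.63], [-2.56, 2.56]. Speed limits (rad/s): [2.57, 2.57, 3.14, 3.14, 3.14, 3.14].

### API

Orientations are given as [roll, pitch, yaw] about the fixed x, y, z axes, in that order (R = Rz(yaw) Ry(pitch) Rx(roll)).
In Python, from plant import status, optics, sign_off gives the robot as it stands.
- The arm moves only by the tool send_rows, never from a script. Its argument "rows" is text: rows parted by semicolons, each of 5 numbers parted by spaces: the closure, from -1 (fully open) to 1 (shut), so that 0 is half open, then the shift along the tool's x, y, z in m, then the turn about the tool's z in degrees. In form: fingers dx dy dz roll; .... A call has 1 to 12 rows; each row shifts and turns the commanded pose from where the row before left it, along the tool's axes as they then stand; what a row does not reach is not made up. A row lasts 1/10 s, in which the tool goes at most 50 mm and 8.59 degrees, less where a joint would pass 70% of its speed; a pose out of reach is approached as far as the arm can. A call with a gripper value outside its range is refused whole. The fingers move at their own pace and stop on an object; "newtons" is the grip in N (left out, the last holds). Time passes only in rows, so rows that do not move let the fingers close. It gives the time, the measured TCP pose, the force, the opening and the grip force at its end, in the units of the state.
- status.sense(): the state, without advancing time (a new reading comes with each control period).
- optics.camera(name): name is "scene" or "top" or "wrist"; returns (picture, depth): 420x560x3 uint8, red, green, blue; 420x560 float32, m along the optical axis (not along the pixel's ray), 0 where there is no reading.
- optics.calibration(name): a dict with "camera_matrix" (3x3 intrinsics, pixels), "k1" (the pictures are not rectified: a ray, as slopes to the right and down, at radius r is drawn at 1 + k1 r^2 times it, then the intrinsics apply), "xyz" and "attitude" of the camera in the world; the wrist camera has in their place "mount" (4x4, takes a point from camera to tool coordinates, whose origin is the TCP and whose axes are the flange's). Camera axes: x right, y down, z forward; pixel columns grow to the right and rows downward; lengths in m; the calibration is good to about 2 mm. A picture is of the moment at which its call begins: read the wrist's pose just before it. calibration takes no time and is no camera call.
- sign_off(): hands the job in; it is judged then, once.
The state is a dict: "time": time; "joints": joint angles; "dq": joint speeds; "joint_efforts": joint torques, N m; "eef_pos": TCP position; "ee_rot": TCP orientation; "wrist_force": force on the tool from outside, world axes, zero at the start; "ft_torque": the same for the moment, N m; "grip_width": opening from 0.0 (shut) to 1.0 (fully open); "gripper_force": force on a finger pad.
Only numpy, scipy, OpenCV 4.12 (cv2) and the standard library are available. Lean on these libraries where they do the work, as an engineer would, in place of code of your own. Each camera call takes 0.05 s, during which the arm holds its last target. There are 200 camera calls.

## Working session

There is one attempt and no reset: what is moved stays moved. The work goes in short steps, Python scripts to look and compute and a tool call to move; the robot and the scene stay as the last step left them, time stands still between calls to the robot, and variables do not carry over. Pictures are saved under pics/ and viewed, at most 10 in all, crops included, and the job is handed in when it is done.

Besides the shell and the picture viewer there is one more tool, called after "Emit:" as name(argument=value, ...), one argument or row to a line, values as JSON. send_rows: Moves the arm, as the interface text tells. Its arguments: {"type":"object","properties":{"rows":{"type":"string"},"newtons":{"type":"number"}},"required":["rows"]}

```bash
mkdir -p pics; ls
cat > h.py <<'E'
import numpy as np, cv2
from scipy.spatial.transform import Rotation as R
from plant import status, optics, sign_off
def ray(name,uv):
    c=optics.calibration(name); K=np.array(c["camera_matrix"])
    p=cv2.undistortPoints(np.array([[uv]],float),K,np.array([c["k1"],0,0,0.]))[0,0]
    return c,np.array([p[0],p[1],1.])
def world(name,uv,z):
    c,d=ray(name,uv); a=np.array(c["attitude"]); M=R.from_euler('xyz',a).as_matrix() if a.size==3 else a
    o=np.array(c["xyz"]); d=M@d; return o+d*(z-o[2])/d[2]
E
python3 - <<'E'
from h import *
s=status.sense(); print(s)
for n in("top","scene"):
    p,d=optics.camera(n); cv2.imwrite(f"pics/{n}0.png",p[...,::-1]); np.save(f"{n}d.npy",d); print(n,optics.calibration(n))
E
```

```text
pics
{'time': 0.0, 'joints': array([ 1.32898827e+00,  3.20313681e-01,  1.56568008e+00, -2.61673347e-06,
        1.25737074e+00, -2.00105158e-02]), 'dq': array([-0.00097901, -0.00012093, -0.00102858,  0.00184167, -0.00209554,
        0.00074696]), 'joint_efforts': array([-2.23695708e-03, -4.15525854e+01, -2.34150016e+01, -2.05354390e-04,
        8.36198480e-03, -1.04649362e-05]), 'eef_pos': array([0.12637926, 0.56043802, 0.21826934]), 'ee_rot': array([-3.13982110e+00, -3.29660535e-05,  2.91979589e+00]), 'wrist_force': array([ 0.93426732,  0.4636105 , -0.93222185]), 'ft_torque': array([ 0.00152931, -0.02203791,  0.00445781]), 'gripper_force': 0.0, 'grip_width': 1.0044952813322396}
top {'camera_matrix': array([[498.08975429,   0.        , 281.19468327],
       [  0.        , 498.08975429, 212.37991716],
       [  0.        ,   0.        ,   1.        ]]), 'k1': 0.04716466811500365, 'xyz': array([0.45848702, 0.0185384 , 1.0149273 ]), 'attitude': array([-3.06132388, -0.0070915 , -1.56115285])}
scene {'camera_matrix': array([[440.43586574,   0.        , 282.38819763],
       [  0.        , 440.43586574, 195.52672952],
       [  0.        ,   0.        ,   1.        ]]), 'k1': -0.11205463503811633, 'xyz': array([1.01742173, 0.1776991 , 0.67098325]), 'attitude': array([-2.41896166,  0.00256801,  1.86780239])}
```

View pics/top0.png

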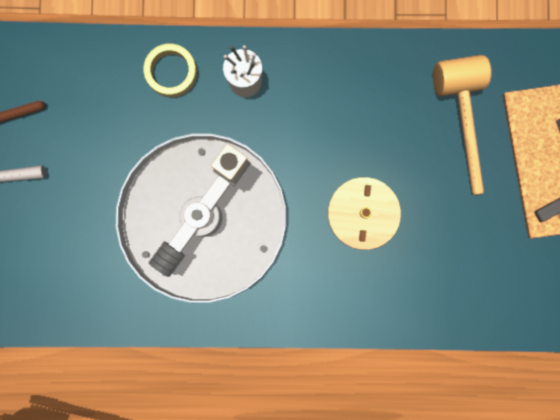

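View pics/scene0.png

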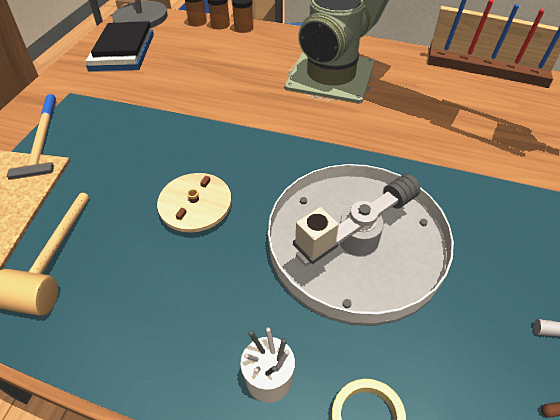

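The top view shows the crucible mouth at about (229,161), the hub nut at (197,214) and the turntable centre at (365,213). The scene view agrees: mouth (317,221), hub (364,210). The cup of tools and the ring stand beyond the machine.

Run:
```python
from h import *
for n,uv,z,l in [("top",(229.5,161),.152,"cruc"),("scene",(317,221),.152,"cruc"),("top",(197.5,214),.102,"hub"),("scene",(364.5,209.5),.102,"hub"),("top",(365,213),.031,"tt"),("scene",(194,201),.031,"tt"),("top",(243,67),.08,"cup"),("top",(170,70),.02,"ring")]:
    print(l,n,world(n,uv,z).round(4))
```

```text
cruc top [0.6172 0.1044 0.152 ]
cruc scene [0.6138 0.1069 0.152 ]
hub top [0.5274 0.1662 0.102 ]
hub scene [0.528  0.1707 0.102 ]
tt top [ 0.5382 -0.1537  0.031 ]
tt scene [ 0.5412 -0.1478  0.031 ]
cup top [0.8129 0.0886 0.08  ]
ring top [0.827  0.2413 0.02  ]
```

Emit:
send_rows(
  rows="1 -0.0404 -0.0177 0 0;1 -0.0404 -0.0177 0 0;1 -0.0404 -0.0177 0 0;1 -0.0404 -0.0177 0 0;1 -0.0404 -0.0177 0 0;1 -0.0404 -0.0177 0 0;1 -0.0404 -0.0177 0 0;1 -0.0404 -0.0177 0 0;1 -0.0404 -0.0177 0 0;1 -0.0404 -0.0177 0 0;1 -0.0404 -0.0177 0 0;1 -0.0404 -0.0177 0 0",
  newtons=60,
)

```text
time: 1.3
eef_pos: [0.5538, 0.2457, 0.2187]
ee_rot: [-3.141, -0.001, 2.92]
wrist_force: [0.8, 1.3, 0.6]
grip_width: -0.002
gripper_force: 0.0
```

Emit:
send_rows(
  rows="1 -0.0404 -0.0177 0 0;1 -0.0404 -0.0177 0 0;1 -0.0404 -0.0177 0 0;1 0 0 0 7.6;1 0 0 0 7.6;1 0 0 0 7.6;1 0 0 0 0;1 0 0 0 0",
)

```text
time: 2.1
eef_pos: [0.6591, 0.1686, 0.2187]
ee_rot: [-3.141, -0.001, 2.525]
wrist_force: [-0.0, 0.5, -0.2]
grip_width: 0.002
gripper_force: 0.0
```

Emit:
send_rows(
  rows="1 0 0 0.03 0;1 0 0 0.03 0;1 0 0 0.026 0;1 0 0 0 0;1 0 0 0 0",
)

```text
time: 2.6
eef_pos: [0.6594, 0.1688, 0.1334]
ee_rot: [-3.142, -0.0, 2.523]
wrist_force: [0.0, 0.0, 0.4]
grip_width: -0.0
gripper_force: 0.0
```

Run:
```python
from h import *
a,_=optics.camera("top"); b,_=optics.camera("scene")
cv2.imwrite("pics/c1.png",np.hstack([cv2.resize(x,(400,300)) if 0 else x[80:330,s:s+400] for x,s in((a,60),(b,160))])[...,::-1])
```

```text
(no output)
```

View pics/c1.png

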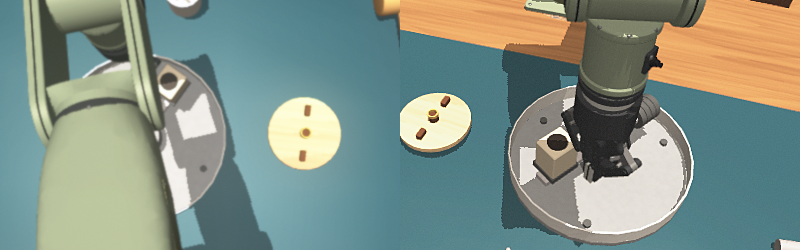

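The pictures show the shut fingers standing beside the block with a clear gap. Pushing along the tool's −y now.

Emit:
send_rows(
  rows="1 0 -0.010 0 0;1 0 -0.015 0 0;1 0 -0.020 0 0;1 0.001 -0.025 0 0;1 0.003 -0.030 0 0;1 0.006 -0.034 0 0;1 0 0 -0.01 0;1 0 0.01 -0.04 0;1 0 0.01 -0.05 0;1 0 0 -0.04 0;1 0 0 0 0",
)

```text
time: 3.8
eef_pos: [0.5883, 0.0821, 0.2806]
ee_rot: [3.131, 0.012, 2.522]
wrist_force: [0.7, 0.0, -0.4]
grip_width: -0.002
gripper_force: 0.0
```

```bash
cat > m.py <<'E'
from h import *
for i in range(6):
    t=status.sense()["time"]; a,_=optics.camera("scene"); cv2.imwrite(f"pics/s{t:.2f}.png",a[...,::-1])
    h=cv2.cvtColor(a,cv2.COLOR_RGB2HSV)
    m=cv2.inRange(h,(18,40,120),(35,140,255)); m[:,:255]=0; m[320:]=0; m[:160]=0; m[:,460:]=0
    n,l,st,c=cv2.connectedComponentsWithStats(m)
    if n>1:
        k=1+st[1:,4].argmax(); w=world("scene",c[k],.13)[:2]-[.528,.168]
        print(round(t,2),st[k,4],c[k].round(),np.hypot(*w).round(3),np.degrees(np.arctan2(w[1],w[0])).round(1))
E
python3 m.py; ls pics
```

```text
3.8 237 [374. 167.] 0.077 178.2
3.85 276 [383. 168.] 0.08 167.5
3.9 337 [391. 169.] 0.086 157.8
3.95 372 [400. 172.] 0.091 148.2
4.0 230 [418. 176.] 0.109 134.0
4.05 287 [424. 183.] 0.11 125.1
c1.png
s3.80.png
s3.85.png
s3.90.png
s3.95.png
s4.00.png
s4.05.png
scene0.png
top0.png
```

Emit:
send_rows(
  rows="1 0 0 -0.02 0;1 0 0 0 0;1 0 0 0 0;1 0 0 0 0;1 0 0 0 0;1 0 0 0 0;1 0 0 0 0;1 0 0 0 0;1 0 0 0 0;1 0 0 0 0;1 0 0 0 0;1 0 0 0 0",
)

```text
time: 5.3
eef_pos: [0.5848, 0.0815, 0.2921]
ee_rot: [3.141, -0.0, 2.522]
wrist_force: [0.4, -0.1, 0.9]
grip_width: -0.002
gripper_force: 0.0
```

```bash
python3 m.py; ls pics
```

```text
5.3 531 [297. 196.] 0.111 -75.2
5.35 598 [299. 189.] 0.109 -83.7
5.4 564 [303. 183.] 0.106 -92.0
5.45 482 [308. 179.] 0.103 -98.4
5.5 446 [314. 175.] 0.097 -106.6
5.55 331 [323. 171.] 0.091 -117.1
c1.png
s3.80.png
s3.85.png
s3.90.png
s3.95.png
s4.00.png
s4.05.png
s5.30.png
s5.35.png
s5.40.png
s5.45.png
s5.50.png
s5.55.png
scene0.png
top0.png
```

```bash
python3 -c "
from plant import sign_off; print(sign_off())"
```

```text
the job is handed in; nothing more can be done
None
```

I pushed the crucible block clockwise and let go. In the last pictures before I handed the job in, it had gone more than one full turn from where it stood and was still turning at about 2.8 rad/s. The hand was raised clear of the machine and did not go near the turntable.

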